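# Take the lifting link off the spring-keeper hook

### The job

Take the yellow lifting link off the red hook: press it straight back against the sprung steel keeper, gently, until the keeper comes up against its solid stop, lift the link's top bar out through the opened mouth and draw the link forward over the nose, off the hook. Then stand the link upright in the slot of the wooden rack, fully down and about central along it, and let go. Never force the link against the hook (keep under about 16 N), and leave the red bin and the steel dish where they are.

Things in the scene. Friction and masses are not known exactly. Their poses are not given: they have to be found in the camera images.
- hook: Hook stand: dark steel foot and rear post, fixed; red hook head 13 mm wide on top. Origin on the bench below the hook; z up, x from the hook's nose (front) back to keeper and post, y along the link's bars. The head is clamped on the post up to 9 mm further along +x or -x than the points here say: this setting is NOT measured and must be felt or seen. Post ends at x = +90 mm, below the saddle.
- hook_nose (a point): End of the nose's overhang (middle setting), 13 mm behind the hook's origin, 130 mm above the bench, at its underside. Overhang 7 mm thick, running forward 30 mm to the nose's 10 mm wall; saddle 20 mm below it; saddle arm 14 mm thick, passing through the link. So raise the link 28 to 55 mm (best 42) to pass over the nose, then draw it 70 mm forward (-x) off the hook before raising it more.
- hook_keeper (a point): Point on the front face of the shut steel keeper (middle setting), at the height of the hanging link's top edge, 17 mm behind the hook's origin. The keeper, 20 mm wide, is hinged below the saddle and leans forward to the overhang, shutting the mouth. Pressed back (+x) by the link it resists with 3 N rising to 6 N until its solid stop, and springs shut when freed.
- hook_stop (a point): Where the keeper's face stands, upright, at its solid stop (middle setting): 28 mm behind the hook's origin, at the height of the link's top edge. The mouth is then 15 mm wide for the link's 12 mm bar, so the bar must be pressed to within 3 mm of the stop to come straight up past the overhang.
- link: Yellow steel link, a closed upright loop 130 wide (y) x 100 high (z) x 12 mm thick (x), about 0.22 kg. Origin: centre of its underside. Top bar 16 mm high, bottom and side bars 14 mm. Hangs by its top bar on the hook's saddle with some mm of play to nose and keeper and 4 mm under the overhang. Pinch the top bar from above across its 12 mm, 25 to 45 mm to either side of the hook.
- link_bar (a point): Centre of the link's top bar, 92 mm above the link's underside.
- rack: Light wooden block 66 x 110 x 45 mm, fixed to the bench, with a slot along its y, 18 mm wide (x), right through both ends; slot floor 15 mm above the bench, slot 30 mm deep. Origin at the centre of its underside, z up. The link stands in the slot on its bottom bar, the link's y along the slot's y, either way round, overhanging both ends by 10 mm.
- red_bin: Red plastic parts bin, 122 x 79 x 52 mm, loose bystander; origin at the centre of its underside.
- steel_dish: Steel parts dish, 121 mm across, 24 mm high, loose bystander; origin at the centre of its underside.
There are look-alikes about, which are no part of the job. What is meant by the link is not black, and is the larger of those in its own colour.

How it is judged:
On the way:
1. the link's top bar is lifted out over the nose (the link at least 29 mm higher than it hung) (z of link in the frame of hook above 0.055 m), for 0.1 s.
At the end, for the whole second after the job is handed in: The link stands upright (within 0.35 rad) in the slot of the rack, its underside on the slot floor (10 to 20 mm above the bench), within 10 mm of the slot's middle across and 30 mm along it, at rest (z of link in the frame of rack between 0.01 and 0.02 m and x of link in the frame of rack between -0.01 and 0.01 m and y of link in the frame of rack between -0.03 and 0.03 m and angle between link's own z axis and vertical below 0.35 rad and linear speed of link below 0.02 m/s); the robot touches nothing.
It fails at once if the link is forced against the hook or its keeper with more than 16 N (contact force between link and hook above 16 N).
It fails at once if the red bin is moved by more than 30 mm (distance of red_bin from where it was at the start of the episode above 0.03 m).
It fails at once if the steel dish is moved by more than 30 mm (distance of steel_dish from where it was at the start of the episode above 0.03 m).
It also fails if it takes over 54 s, if anything falls off the work surface, if the arm or the gripper's body presses on something with over 40 N, if the wrist force passes 120 N, or if a joint passes its speed limit or range.

### The arm

A 6-joint arm with a two-finger parallel gripper is mounted at the origin on a cart in front of the work surface, level with it; the furniture and walls round the work are solid. World frame = base frame: x ahead of the robot, y to its left, z up, the work surface at z = 0. Lengths are in m, angles in rad, forces in N, time in s.
With the tool pointing down it reaches from about 0.35 to 0.975 m from the base axis. Payload 4.9 kg.
Tool frame: the origin (TCP) lies at the very end of the fingers, on their centre line; the grasp point (between the pads) lies manip.grip_point_offset behind it (manip.grip_point_offset is the distance from the TCP to the grasp point, in m); z points along the fingers, y is the line along which they close (so a half turn about z gives the same grasp; the last joint's range is limited). The gripper opens to 85 mm and grips with 20 to 120 N. Pads are 22 mm wide; open, the fingers measure 114 mm over their backs; the gripper's body (76 mm by 85 mm) begins 54 mm behind the grasp point. The pads swing forward as they close: fully open they stand 13 mm farther back than shut.
Start: joints at [-1.432, 0.053, 1.613, -0, 1.476, -0.119], TCP at [0.159, -0.604, 0.231] pointing down, gripper open.
Joint ranges: [-3.01, 3.01], [-1.01, 2.22], [0.06, 2.58], [-1.02, 4.17], [0.09, 2.62], [-3.14, 3.14]. Speed limits (rad/s): [2.57, 2.57, 3.14, 3.14, 3.14, 3.14].

### API

Orientations are given as a unit quaternion [w, x, y, z].
In Python, from plant import manip gives the robot as it stands.
- The arm moves only by the shell command python3 -m crank 'ROWS' [OPENING]. ROWS is JSON, a list of rows, each an object of numbers: "x", "y", "z": the shift along the tool's x, y, z in cm; "turn": the turn about the tool's z in rad. In form: [{"x": .., "y": .., "z": .., "turn": ..}, ...]. A call has 1 to 5 rows; each row shifts and turns the commanded pose from where the row before left it, along the tool's axes as they then stand; what a row does not reach is not made up. A row lasts 1/10 s, in which the tool goes at most 50 mm and 8.59 degrees, less where a joint would pass 70% of its speed; a pose out of reach is approached as far as the arm can. A call with a gripper value outside its range is refused whole. OPENING is the opening in per cent of the stroke, from 0 (shut) to 100 (fully open), set as the call begins (- or left out, the last holds). The fingers move at their own pace and stop on an object; the grip force is fixed at half the most. Time passes only in rows, so rows that do not move let the fingers close. It gives the time, the measured TCP pose, the force, the opening and the grip force at its end, in the units of the state.
- manip.state(): the state, without advancing time (a new reading comes with each control period).
- manip.grab_frame(name): name is "side" or "top"; returns (picture, depth): 420x560x3 uint8, red, green, blue; 420x560 float32, m along the optical axis (not along the pixel's ray), 0 where there is no reading.
- manip.camera_model(name): a dict with "mtx" (3x3 intrinsics, pixels), "world_to_cam" (4x4, takes a point from world to camera coordinates). Camera axes: x right, y down, z forward; pixel columns grow to the right and rows downward; lengths in m; the calibration is good to about 2 mm. A picture is of the moment at which its call begins. camera_model takes no time and is no camera call.
- manip.job_done(): hands the job in; it is judged then, once.
The state is a dict: "time": time; "joint_pos": joint angles; "joint_vel": joint speeds; "joint_efforts": joint torques, N m; "tool_pos": TCP position; "tool_rot": TCP orientation; "contact_force": force on the tool from outside, world axes, zero at the start; "ft_torque": the same for the moment, N m; "gripper_width": opening from 0.0 (shut) to 1.0 (fully open); "grasp_force": force on a finger pad.
Only numpy, scipy, OpenCV 4.12 (cv2) and the standard library are available. Lean on these libraries where they do the work, as an engineer would, in place of code of your own. Each camera call takes 0.05 s, during which the arm holds its last target. There are 200 camera calls.

## Working session

There is one attempt and no reset: what is moved stays moved. The work goes in short steps, Python scripts to look and compute and a shell command to move; the robot and the scene stay as the last step left them, time stands still between calls to the robot, and variables do not carry over. Pictures are saved under pics/ and viewed, at most 10 in all, crops included, and the job is handed in when it is done.

```bash
mkdir -p pics
cat > h.py <<'E'
import numpy as np, cv2
from plant import manip
def grab(n):
    p,d=manip.grab_frame(n); np.savez(f'{n}.npz',p=p,d=d); return p,d
def load(n):
    f=np.load(f'{n}.npz'); return f['p'],f['d']
def pts(n,d):
    m=manip.camera_model(n); K=np.array(m['mtx']); T=np.linalg.inv(np.array(m['world_to_cam']))
    v,u=np.mgrid[:d.shape[0],:d.shape[1]]
    c=np.stack([(u-K[0,2])/K[0,0]*d,(v-K[1,2])/K[1,1]*d,d],-1)
    return c@T[:3,:3].T+T[:3,3]
E
python3 - <<'E'
from h import *
for n in('top','side'):
    p,d=grab(n); cv2.imwrite(f'pics/{n}0.png',p[...,::-1])
    m=manip.camera_model(n);T=np.linalg.inv(np.array(m['world_to_cam']));print(n,T.round(3).tolist(),np.array(m['mtx']).round(1).tolist(),(d>0).mean())
s=manip.state();print(s['tool_pos'],s['tool_rot'],s['contact_force'],s['gripper_width'],manip.grip_point_offset)
E
```

```text
top [[-0.01, -0.988, 0.156, 0.338], [-1.0, 0.014, 0.024, 0.048], [-0.026, -0.156, -0.987, 1.439], [0.0, 0.0, 0.0, 1.0]] [[500.6, 0.0, 276.7], [0.0, 500.6, 204.3], [0.0, 0.0, 1.0]] 0.9960204081632653
side [[-0.819, -0.273, 0.505, -0.113], [-0.574, 0.365, -0.733, 1.036], [0.016, -0.89, -0.455, 0.726], [0.0, 0.0, 0.0, 1.0]] [[526.1, 0.0, 276.7], [0.0, 526.1, 211.9], [0.0, 0.0, 1.0]] 0.9958248299319727
[ 0.15927066 -0.60377535  0.23016132] [-9.40251863e-04  9.91701875e-01  1.28555460e-01 -1.74278488e-05] [-0.48292263  0.29597707  0.21871535] 1.000000857768848 0.0187
```

View pics/top0.png

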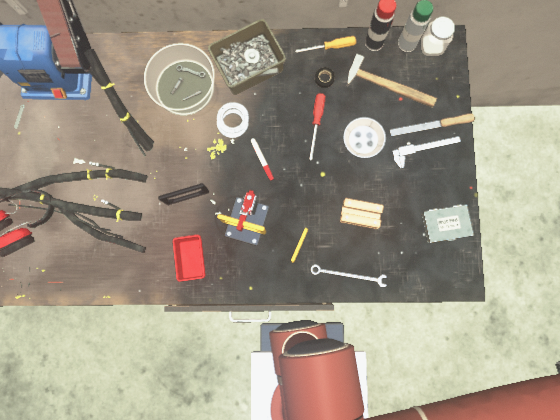

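View pics/side0.png

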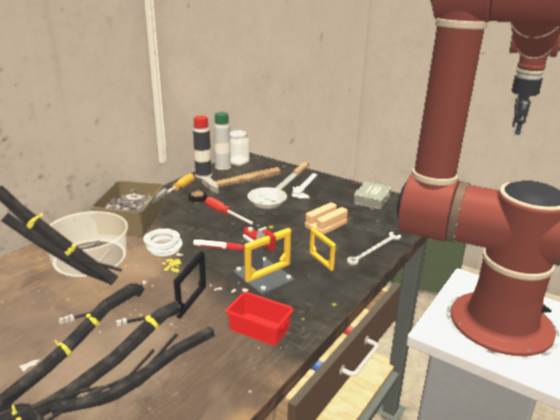

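Candidates for the link: the yellow link on the hook (top 241,223; side 268,255), the small yellow link standing free (top 300,245; side 322,248), and the black link (top 184,193; side 190,284). I choose the larger yellow one on the hook. Next I measure it and take a close crop.

Run:
```python
from h import *
p,d=load('top');P=pts('top',d)
hsv=cv2.cvtColor(p,cv2.COLOR_RGB2HSV);H,S,V=[hsv[...,i].astype(int) for i in range(3)]
def roi(m,u0,u1,v0,v1):
    r=np.zeros_like(m);r[v0:v1,u0:u1]=m[v0:v1,u0:u1];return r
yel=(H>18)&(H<36)&(S>130)&(V>100)
red=((H<8)|(H>172))&(S>130)&(V>80)
def line(m,name):
    q=P[m];r=cv2.minAreaRect((q[:,:2]*1000).astype(np.float32));
    c,ax=q.mean(0),np.linalg.svd(q[:,:2]-q[:,:2].mean(0),full_matrices=False)[2][0]
    print(name,m.sum(),'mean',c.round(4),'z',np.percentile(q[:,2],[5,50,95]).round(4),'rect',np.round(r[0],1),np.round(r[1],1),round(r[2],1),'ang',np.degrees(np.arctan2(ax[1],ax[0])).round(1))
z=P[...,2]
line(roi(yel&(z>.11),215,275,205,240),'link')
line(roi(yel,285,315,225,265),'small')
line(roi(red&(z>.10),230,265,185,225),'hook')
line(roi(red,165,215,225,290),'bin')
w=(z>.035)&(z<.06)
line(roi(w,330,395,190,235),'rack')
line(roi(z>.01,335,395,110,165),'dish')
foot=(z>.003)&(z<.02); line(roi(foot,220,275,190,250),'foot')
# top image rows z along rack
a=p[180:250,200:320]; b=p[190:240,330:395]
cv2.imwrite('pics/c1.png',cv2.resize(np.hstack([a[...,::-1]]),None,fx=6,fy=6,interpolation=cv2.INTER_CUBIC))
ps,ds=load('side');
cv2.imwrite('pics/c2.png',cv2.resize(ps[200:310,220:350,::-1],None,fx=5,fy=5,interpolation=cv2.INTER_CUBIC))
# side link
Q=pts('side',ds);hs=cv2.cvtColor(ps,cv2.COLOR_RGB2HSV).astype(int)
m=(hs[...,0]>18)&(hs[...,0]<36)&(hs[...,1]>130)&(hs[...,2]>100)
mm=roi(m,240,296,225,285)&(ds>0); P=Q; line(mm,'sidelink'); line(roi(m,305,340,220,272),'sidesmall')
wz=(Q[...,2]>.035)&(Q[...,2]<.06);line(roi(wz,300,352,200,238),'siderack')
```

```text
link 71 mean [0.4967 0.1837 0.1397] z [0.1122 0.122  0.1266] rect [449.2 123.6] [262.9  62. ] 47.5 ang -115.3
small 72 mean [0.4409 0.0224 0.0498] z [-0.003   0.0714  0.0763] rect [445.6  20.3] [ 10.  106.9] 65.1 ang 154.6
hook 172 mean [0.5427 0.1615 0.1209] z [0.1021 0.1077 0.1366] rect [451.4 129.3] [271.8  68.2] 21.6 ang 175.0
bin 1274 mean [0.4125 0.3353 0.0164] z [-0.0041  0.0034  0.0517] rect [409.1 210.5] [329.9 133.2] 88.3 ang -171.7
rack 662 mean [ 0.5312 -0.1552  0.0423] z [0.0373 0.0422 0.0474] rect [ 531.7 -155.6] [109.8  67.4] 78.6 ang -101.0
dish 501 mean [ 0.7536 -0.1778  0.0491] z [0.0106 0.0181 0.0269] rect [594.2 -60.6] [127.4 542.4] 53.9 ang 149.8
foot 978 mean [0.5105 0.1699 0.0097] z [0.0037 0.0098 0.0157] rect [522.  170.2] [157.5 172.6] 89.5 ang 154.5
sidelink 1040 mean [0.5042 0.1742 0.0705] z [0.0007 0.0652 0.1249] rect [550.1  81.8] [107.2 329.7] 21.3 ang 95.9
sidesmall 528 mean [0.4421 0.0238 0.0371] z [-0.002   0.0259  0.0751] rect [189.6 450. ] [  70.  1317.2] 30.4 ang 122.2
siderack 441 mean [ 0.528  -0.14    0.0425] z [0.036  0.0429 0.0475] rect [529.4 -99.8] [ 88.8 231. ] 4.0 ang 97.9
```

View pics/c1.png

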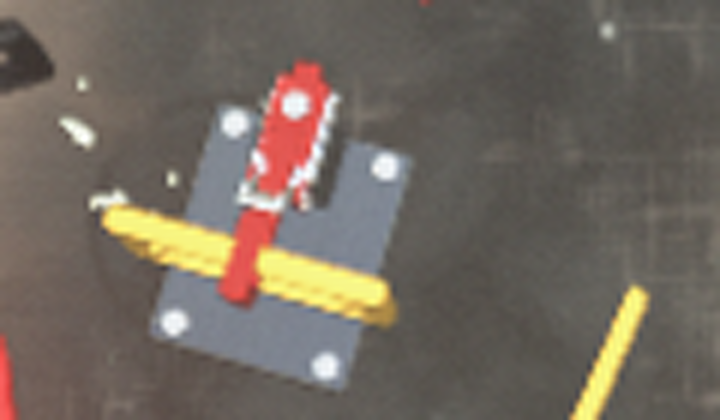

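View pics/c2.png

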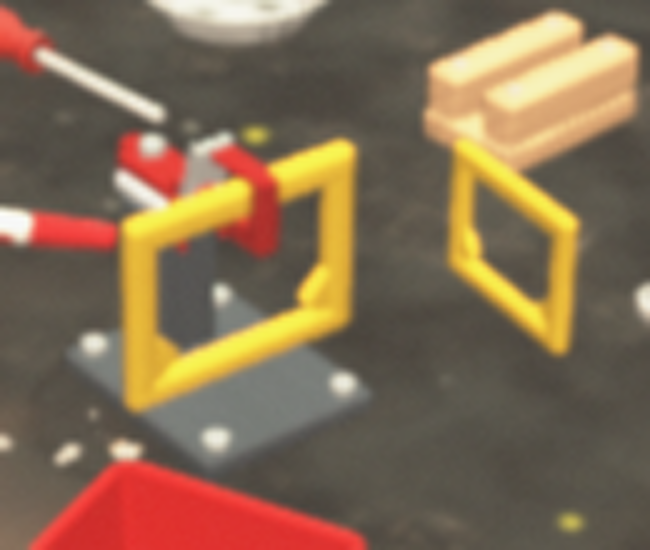

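The crops confirm the choice: the large yellow link hangs under the red overhang, with the nose towards the robot and the keeper behind. The rack's slot runs nearly parallel to it. One refining measurement follows.

```bash
cat > meas.py <<'E'
from h import *
def ymask(p):
    h=cv2.cvtColor(p,cv2.COLOR_RGB2HSV).astype(int);return (h[...,0]>18)&(h[...,0]<36)&(h[...,1]>130)&(h[...,2]>100)
def plane_link(box):
    p,d=load('side');Q=pts('side',d);m=np.zeros(d.shape,bool);u0,u1,v0,v1=box
    m[v0:v1,u0:u1]=ymask(p)[v0:v1,u0:u1];q=Q[m&(d>0)];best=None
    rng=np.random.default_rng(0)
    for _ in range(1500):
        a=q[rng.choice(len(q),3,False)];n=np.cross(a[1]-a[0],a[2]-a[0]);l=np.linalg.norm(n)
        if l<1e-5 or abs(n[2]/l)>.3: continue
        n/=l;i=abs((q-a[0])@n)<.003
        if best is None or i.sum()>best.sum():best=i
    q=q[best];c=q.mean(0);n=np.linalg.svd(q-c)[2][2]; n*=np.sign(n[0])
    t=np.array([-n[1],n[0],0]);t/=np.linalg.norm(t);s=(q-c)@t
    lo,hi=np.percentile(s,[1,99]);print('face',len(q),c.round(4),'n',n.round(3),'yaw y-axis',np.degrees(np.arctan2(t[1],t[0])).round(1),'len',(hi-lo).round(3),'mid',(c+t*(lo+hi)/2).round(4),'z',np.percentile(q[:,2],[1,99]).round(3))
def cast(n,uv,z):
    m=manip.camera_model(n);K=np.array(m['mtx']);T=np.linalg.inv(np.array(m['world_to_cam']))
    uv=np.atleast_2d(uv).astype(float);r=np.c_[(uv[:,0]-K[0,2])/K[0,0],(uv[:,1]-K[1,2])/K[1,1],np.ones(len(uv))]@T[:3,:3].T
    return T[:3,3]+r*((z-T[2,3])/r[:,2])[:,None]
E
python3 - <<'E'
from meas import *
plane_link((240,296,225,285))
p,d=load('top');P=pts('top',d)
h=cv2.cvtColor(p,cv2.COLOR_RGB2HSV).astype(int)
print(h[219:232,[225,232,250,258],2].T)
# far (back) edge of top face per column, cast at z=.126
y=ymask(p);B=[]
for u in list(range(221,238))+list(range(246,262)):
    v=np.where(y[205:240,u])[0]
    if len(v):B.append((u,205+v[0]-.5))
q=cast('top',B,.126);f=np.polyfit(q[:,1],q[:,0],1);r=q[:,0]-np.polyval(f,q[:,1]);print('back edge x=a*y+b',f.round(4),'yaw',90-np.degrees(np.arctan(f[0])),'rms',r.std(),'y range',q[:,1].min(),q[:,1].max())
m=np.zeros(y.shape,bool);m[205:240,215:270]=y[205:240,215:270];vv,uu=np.where(m);print('u ext',uu.min(),uu.max())
print('pix z top face',np.median(P[...,2][m]))
# foot grey: rect cast on plane of bench
g=(h[...,1]>30)&(h[...,0]>95)&(h[...,0]<130)&(h[...,2]>60);G=np.zeros(y.shape,np.uint8);G[190:250,220:275]=g[190:250,220:275]
vv,uu=np.where(G>0);q=cast('top',np.c_[uu,vv],.008);rr=cv2.minAreaRect((q[:,:2]*1000).astype(np.float32));print('foot',G.sum(),rr)
# hook overhang: red pixels near the link: cast at .137
R=((h[...,0]<8)|(h[...,0]>172))&(h[...,1]>130)&(h[...,2]>80)
RR=np.zeros(y.shape,bool);RR[212:232,232:252]=R[212:232,232:252];vv,uu=np.where(RR);q=cast('top',np.c_[uu,vv],.137)
rr=cv2.minAreaRect((q[:,:2]*1000).astype(np.float32));print('overhang',len(q),rr, 'svd',np.linalg.svd(q[:,:2]-q[:,:2].mean(0))[2][0])
# rack top faces
W=np.zeros(y.shape,bool);W[190:240,330:395]=((h[...,0]>5)&(h[...,0]<25)&(h[...,1]>40)&(h[...,2]>150))[190:240,330:395]
vv,uu=np.where(W);q=cast('top',np.c_[uu,vv],.045);rr=cv2.minAreaRect((q[:,:2]*1000).astype(np.float32));print('rack',len(q),rr)
w=(P[...,2]>.037)&(P[...,2]<.053);M=np.zeros(y.shape,bool);M[190:240,330:395]=w[190:240,330:395]
q=P[M][:,:2];c0=np.array([.5317,-.1556]);a=np.radians(79);t=np.array([np.cos(a),np.sin(a)]);n=np.array([np.sin(a),-np.cos(a)])
s=(q-c0)@n;l=(q-c0)@t;print('rack across hist',np.histogram(s,bins=np.arange(-.04,.041,.004)));print('along',np.percentile(l,[1,99]),'across',np.percentile(s,[1,99]))
E
```

```text
face 719 [0.4981 0.1863 0.0757] n [ 0.956 -0.293  0.002] yaw y-axis 73.0 len 0.129 mid [0.4969 0.1823 0.0757] z [0.027 0.126]
[[247 236 245 199 133  93  96  97  95  91  91  89 100]
 [247 247 247 242 247 247 153 143 144 145 140 142 141]
 [144 143 143 175 246 247 247 247 246 246 247 178 146]
 [148 144 144 145 145 147 231 247 247 247 247 229 225]]
back edge x=a*y+b [0.3741 0.4342] yaw 69.48882856464571 rms 0.005392111776744221 y range 0.12219232729793944 0.2283813264039031
u ext 217 265
pix z top face 0.11036348976142119
foot 242 ((516.3893432617188, 165.8803253173828), (82.40918731689453, 111.93315887451172), 73.03705596923828)
overhang 76 ((503.6638488769531, 171.700439453125), (17.780611038208008, 52.79112243652344), 63.40216064453125) svd [-0.92932626  0.36925967]
rack 408 ((530.0244750976562, -154.8944549560547), (114.06865692138672, 72.02721405029297), 78.6539535522461)
rack across hist (array([ 0, 19, 54, 56, 53, 56, 47, 33,  0,  0,  0,  0, 46, 53, 52, 54, 53,
       54,  6,  0]), array([-4.00000000e-02, -3.60000000e-02, -3.20000000e-02, -2.80000000e-02,
       -2.40000000e-02, -2.00000000e-02, -1.60000000e-02, -1.20000000e-02,
       -8.00000000e-03, -4.00000000e-03, -3.46944695e-17,  4.00000000e-03,
        8.00000000e-03,  1.20000000e-02,  1.60000000e-02,  2.00000000e-02,
        2.40000000e-02,  2.80000000e-02,  3.20000000e-02,  3.60000000e-02,
        4.00000000e-02]))
along [-0.05294555  0.05366866] across [-0.03277956  0.03190609]
```

```bash
cat > go.py <<'E'
import sys
from h import *
from scipy.spatial.transform import Rotation as R
# usage go.py x y z  -> shift in tool axes (cm) from measured pose
s=manip.state();w=s['tool_rot'];r=R.from_quat([w[1],w[2],w[3],w[0]]);M=r.as_matrix()
print('t',round(s['time'],2),'pos',np.round(s['tool_pos'],4),'ang tool y',np.degrees(np.arctan2(M[1,1],M[0,1])).round(2),'F',np.round(s['contact_force'],1))
a=[float(v) for v in sys.argv[1:]]
for i in range(0,len(a),3): 
    print('shift cm',(M.T@(np.array(a[i:i+3])-(s['tool_pos'] if i==0 else a[i-3:i]))*100).round(2))
E
python3 -m crank '[{"turn":-0.145},{"turn":-0.145},{"turn":-0.145},{"turn":-0.145},{"turn":-0.145}]' 100
python3 -m crank '[{"turn":-0.145},{"turn":-0.145},{},{}]'
python3 go.py 0.5 -0.3 0.231 0.4907 0.1415 0.231
```

```text
t 0.1 pos [ 0.1593 -0.6038  0.2302] ang tool y -75.23 F [-0.5  0.3  0.2]
shift cm [ 4.069e+01 -2.069e+01 -4.000e-02]
shift cm [ 10.36 -42.93   0.08]schema error: expected keys x, y, z, turn
schema error: expected keys x, y, z, turn
```

```bash
python3 -m crank '[{"x":0,"y":0,"z":0,"turn":-0.145},{"x":0,"y":0,"z":0,"turn":-0.145},{"x":0,"y":0,"z":0,"turn":-0.145},{"x":0,"y":0,"z":0,"turn":-0.145},{"x":0,"y":0,"z":0,"turn":-0.145}]' 100
python3 -m crank '[{"x":0,"y":0,"z":0,"turn":-0.145},{"x":0,"y":0,"z":0,"turn":-0.145},{"x":0,"y":0,"z":0,"turn":0},{"x":0,"y":0,"z":0,"turn":0}]'
python3 go.py 0.5 -0.3 0.231 0.4907 0.1415 0.231
```

```text
time: 0.6
tool_pos: [0.1593, -0.6039, 0.2305]
tool_rot: [-0.001, 0.88, 0.474, 0.0]
contact_force: [1.6, 0.1, -0.6]
gripper_width: 0.999
grasp_force: 0.0
time: 1.0
tool_pos: [0.1593, -0.6041, 0.2308]
tool_rot: [-0.0, 0.805, 0.593, 0.0]
contact_force: [0.8, 0.5, 0.6]
gripper_width: 1.003
grasp_force: 0.0
t 1.0 pos [ 0.1593 -0.6041  0.2308] ang tool y -17.24 F [0.8 0.5 0.6]
shift cm [39.14 23.52  0.  ]
shift cm [ 4.189e+01 -1.398e+01  3.000e-02]
```

```bash
python3 -m crank '[{"x":3.9,"y":2.35,"z":0,"turn":0},{"x":3.9,"y":2.35,"z":0,"turn":0},{"x":3.9,"y":2.35,"z":0,"turn":0},{"x":3.9,"y":2.35,"z":0,"turn":0},{"x":3.9,"y":2.35,"z":0,"turn":0}]' >/dev/null
python3 -m crank '[{"x":3.9,"y":2.35,"z":0,"turn":0},{"x":3.9,"y":2.35,"z":0,"turn":0},{"x":3.9,"y":2.35,"z":0,"turn":0},{"x":3.9,"y":2.35,"z":0,"turn":0},{"x":3.9,"y":2.35,"z":0,"turn":0}]' | head -3
python3 -m crank '[{"x":4.2,"y":-1.4,"z":0,"turn":0},{"x":4.2,"y":-1.4,"z":0,"turn":0},{"x":4.2,"y":-1.4,"z":0,"turn":0},{"x":4.2,"y":-1.4,"z":0,"turn":0},{"x":4.2,"y":-1.4,"z":0,"turn":0}]' >/dev/null
python3 -m crank '[{"x":4.2,"y":-1.4,"z":0,"turn":0},{"x":4.2,"y":-1.4,"z":0,"turn":0},{"x":4.2,"y":-1.4,"z":0,"turn":0},{"x":4.2,"y":-1.4,"z":0,"turn":0},{"x":0,"y":0,"z":0,"turn":0}]'
python3 go.py 0.4907 0.1415 0.150 0.4907 0.1415 0.100
```

```text
time: 2.0
tool_pos: [0.4996, -0.299, 0.2313]
tool_rot: [0.0, 0.805, 0.593, 0.0]
time: 3.0
tool_pos: [0.4883, 0.102, 0.2313]
tool_rot: [-0.001, 0.803, 0.596, 0.0]
contact_force: [-0.9, -0.3, 0.7]
gripper_width: 1.001
grasp_force: 0.0
t 3.0 pos [0.4883 0.102  0.2313] ang tool y -16.83 F [-0.9 -0.3  0.7]
shift cm [ 3.84 -0.91  8.14]
shift cm [-0.01  0.    5.  ]
```

```bash
python3 -m crank '[{"x":3.84,"y":-0.9,"z":0,"turn":0},{"x":0,"y":0,"z":3.5,"turn":0},{"x":0,"y":0,"z":3.5,"turn":0},{"x":0,"y":0,"z":0,"turn":0}]'
python3 - <<'E'
from h import *
for n in('top','side'):grab(n)
a=load('top')[0][170:260,195:295,::-1];b=load('side')[0][170:300,220:350,::-1]
f=lambda i:cv2.resize(i,(390,int(390*i.shape[0]/i.shape[1])),interpolation=cv2.INTER_CUBIC)
a,b=f(a),f(b);o=np.zeros((390,780,3),np.uint8);o[:a.shape[0],:390]=a;o[:,390:]=b;cv2.imwrite('pics/g1.png',o)
E
python3 go.py 0.4907 0.1415 0.099
```

```text
time: 3.4
tool_pos: [0.488, 0.1362, 0.1556]
tool_rot: [-0.002, 0.805, 0.594, -0.005]
contact_force: [-1.8, -0.4, -0.9]
gripper_width: 0.999
grasp_force: 0.0
t 3.5 pos [0.4915 0.1365 0.1612] ang tool y -17.17 F [ 0.6  0.4 -0.2]
shift cm [ 0.46 -0.22  6.22]
```

View pics/g1.png

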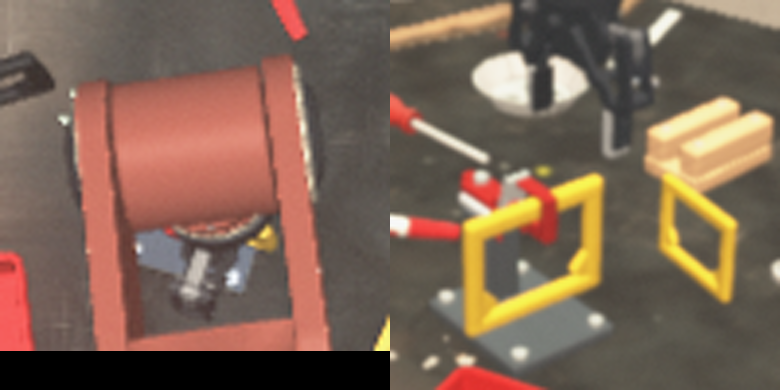

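The fingers straddle the link's −y half: in the side view the tips are at about (540,105) and (615,150), with the bar between them below. Descending.

```bash
python3 -m crank '[{"x":0.4,"y":-0.2,"z":2.0,"turn":0},{"x":0,"y":0,"z":2.0,"turn":0},{"x":0,"y":0,"z":2.2,"turn":0},{"x":0,"y":0,"z":0,"turn":0},{"x":0,"y":0,"z":0,"turn":0}]'
python3 go.py 0.4907 0.1415 0.099
python3 - <<'E'
from meas import *
grab('side');plane_link((240,296,225,285))
cv2.imwrite('pics/g2.png',cv2.resize(load('side')[0][190:290,220:350,::-1],None,fx=5,fy=5,interpolation=cv2.INTER_CUBIC))
E
```

```text
time: 4.0
tool_pos: [0.4923, 0.1413, 0.1014]
tool_rot: [0.001, 0.805, 0.594, 0.001]
contact_force: [0.5, -0.1, 0.6]
gripper_width: 1.002
grasp_force: 0.0
t 4.0 pos [0.4923 0.1413 0.1014] ang tool y -17.13 F [ 0.5 -0.1  0.6]
shift cm [-0.03 -0.16  0.24]
face 687 [0.4985 0.1879 0.0736] n [ 0.959 -0.284 -0.001] yaw y-axis 73.5 len 0.129 mid [0.4969 0.1822 0.0736] z [0.027 0.126]
```

View pics/g2.png

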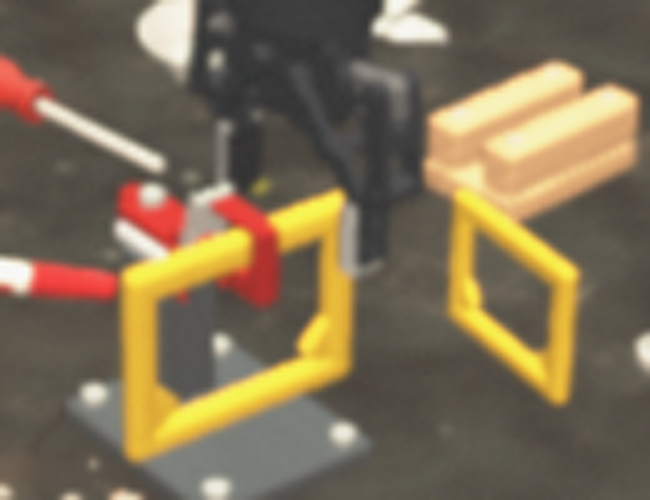

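The near finger is in front of the bar at (360,235) and the far one behind at (240,165), clear of the red overhang. Closing.

```bash
python3 -m crank '[{"x":0,"y":-0.15,"z":0.2,"turn":0},{"x":0,"y":0,"z":0,"turn":0},{"x":0,"y":0,"z":0,"turn":0},{"x":0,"y":0,"z":0,"turn":0}]' 22
python3 -m crank '[{"x":0,"y":0,"z":0,"turn":0},{"x":0,"y":0,"z":0,"turn":0},{"x":0,"y":0,"z":0,"turn":0},{"x":0,"y":0,"z":0,"turn":0}]' 0
python3 -m crank '[{"x":0,"y":0,"z":0,"turn":0},{"x":0,"y":0,"z":0,"turn":0},{"x":0,"y":0,"z":0,"turn":0}]'
python3 go.py
```

```text
time: 4.45
tool_pos: [0.4897, 0.1421, 0.0977]
tool_rot: [0.0, 0.804, 0.594, 0.0]
contact_force: [-0.6, 0.2, 0.3]
gripper_width: 0.331
grasp_force: 0.0
time: 4.85
tool_pos: [0.4896, 0.142, 0.0975]
tool_rot: [0.0, 0.804, 0.594, 0.0]
contact_force: [-0.9, -0.9, 2.5]
gripper_width: 0.129
grasp_force: 61.2
time: 5.15
tool_pos: [0.4896, 0.142, 0.0975]
tool_rot: [0.0, 0.804, 0.594, 0.0]
contact_force: [-1.9, -0.8, 3.6]
gripper_width: 0.128
grasp_force: 61.3
t 5.15 pos [0.4896 0.142  0.0975] ang tool y -17.07 F [-1.9 -0.8  3.6]
```

```bash
cat > f.py <<'E'
from h import *
from scipy.spatial.transform import Rotation as R
s=manip.state();w=s['tool_rot'];M=R.from_quat([w[1],w[2],w[3],w[0]]).as_matrix();p=s['tool_pos']
print('  tool F',(M.T@s['contact_force']).round(2),'n.p mm',(p@[.956,-.293,0]*1000).round(2),'z mm',(p[2]*1000).round(2),'gw',round(s['gripper_width'],3),'T',np.round(s['ft_torque'],2))
E
python3 f.py
python3 -m crank '[{"x":0,"y":0,"z":-0.1,"turn":0},{"x":0,"y":0,"z":-0.1,"turn":0},{"x":0,"y":0,"z":0,"turn":0},{"x":0,"y":0,"z":0,"turn":0}]' >/dev/null; python3 f.py
python3 -m crank '[{"x":0,"y":0.2,"z":0,"turn":0},{"x":0,"y":0,"z":0,"turn":0},{"x":0,"y":0,"z":0,"turn":0}]' >/dev/null; python3 f.py
```

```text
tool F [-1.29 -1.56 -3.56] n.p mm 426.44 z mm 97.5 gw 0.128 T [0.04 0.18 0.03]
  tool F [0.01 0.01 2.22] n.p mm 426.04 z mm 98.79 gw 0.128 T [-0.07 -0.   -0.04]
  tool F [ 0.83 -0.34  2.49] n.p mm 428.43 z mm 99.25 gw 0.129 T [-0.04 -0.04  0.  ]
```

```bash
for i in 1 2 3; do python3 -m crank '[{"x":0,"y":0.2,"z":0,"turn":0},{"x":0,"y":0,"z":0,"turn":0},{"x":0,"y":0,"z":0,"turn":0}]' >/dev/null; python3 f.py; done
```

```text
tool F [0.1  0.35 2.38] n.p mm 430.48 z mm 99.35 gw 0.129 T [-0.11  0.02  0.05]
  tool F [-0.21  0.06  1.96] n.p mm 432.45 z mm 99.32 gw 0.126 T [-0.   -0.    0.01]
  tool F [ 0.65 -0.41  1.68] n.p mm 434.44 z mm 99.36 gw 0.128 T [-0.02  0.03  0.02]
```

```bash
for i in 1 2 3 4; do python3 -m crank '[{"x":0,"y":0.15,"z":0,"turn":0},{"x":0,"y":0,"z":0,"turn":0},{"x":0,"y":0,"z":0,"turn":0}]' >/dev/null; python3 f.py; done
```

```text
tool F [-1.33  0.65  2.26] n.p mm 435.91 z mm 99.32 gw 0.126 T [-0.01  0.02  0.05]
  tool F [0.94 0.25 2.61] n.p mm 437.42 z mm 99.32 gw 0.131 T [-0.08  0.03 -0.02]
  tool F [ 0.44 -0.56  2.32] n.p mm 438.91 z mm 99.32 gw 0.129 T [-0.05  0.07  0.01]
  tool F [-0.15 -0.16  1.19] n.p mm 440.42 z mm 99.32 gw 0.13 T [-0.09  0.03 -0.04]
```

```bash
for i in 1 2 3 4; do python3 -m crank '[{"x":0,"y":0.1,"z":0,"turn":0},{"x":0,"y":0,"z":0,"turn":0},{"x":0,"y":0,"z":0,"turn":0}]' >/dev/null; python3 f.py; done
```

```text
tool F [0.97 0.21 2.39] n.p mm 441.41 z mm 99.32 gw 0.13 T [-0.05 -0.02 -0.06]
  tool F [-0.19  0.32  2.61] n.p mm 442.37 z mm 99.3 gw 0.131 T [-0.05  0.    0.01]
  tool F [0.8  0.03 2.11] n.p mm 443.31 z mm 99.28 gw 0.126 T [0.   0.12 0.02]
  tool F [ 0.12 -3.38  0.7 ] n.p mm 443.87 z mm 99.09 gw 0.126 T [0.1  0.44 0.11]
```

```bash
for i in 1 2 3 4; do python3 -m crank '[{"x":0,"y":0.1,"z":0,"turn":0},{"x":0,"y":0,"z":0,"turn":0},{"x":0,"y":0,"z":0,"turn":0}]' >/dev/null; python3 f.py; done
```

```text
tool F [ 0.01 -3.61  0.34] n.p mm 445.22 z mm 99.23 gw 0.128 T [0.14 0.48 0.13]
  tool F [ 0.24 -3.78  0.85] n.p mm 446.35 z mm 99.3 gw 0.132 T [0.11 0.48 0.17]
  tool F [-0.16 -3.36  0.18] n.p mm 447.37 z mm 99.32 gw 0.132 T [0.19 0.56 0.11]
  tool F [-0.12 -3.71 -0.57] n.p mm 448.38 z mm 99.34 gw 0.127 T [0.08 0.64 0.18]
```

```bash
for i in 1 2 3 4; do python3 -m crank '[{"x":0,"y":0.1,"z":0,"turn":0},{"x":0,"y":0,"z":0,"turn":0},{"x":0,"y":0,"z":0,"turn":0}]' >/dev/null; python3 f.py; done
```

```text
tool F [-0.32 -4.87 -0.38] n.p mm 449.38 z mm 99.35 gw 0.126 T [0.22 0.56 0.11]
  tool F [ 0.04 -4.84  0.61] n.p mm 450.38 z mm 99.36 gw 0.134 T [0.2  0.66 0.15]
  tool F [-0.37 -5.2  -1.05] n.p mm 451.39 z mm 99.36 gw 0.129 T [0.24 0.66 0.21]
  tool F [-0.21 -4.66 -0.65] n.p mm 452.32 z mm 99.33 gw 0.128 T [0.24 0.68 0.13]
```

```bash
for i in 1 2 3; do python3 -m crank '[{"x":0,"y":0.05,"z":0,"turn":0},{"x":0,"y":0,"z":0,"turn":0},{"x":0,"y":0,"z":0,"turn":0}]' >/dev/null; python3 f.py; done
```

```text
tool F [-0.13 -5.72 -1.48] n.p mm 452.83 z mm 99.39 gw 0.126 T [0.26 0.71 0.18]
  tool F [ 0.18 -5.46 -1.05] n.p mm 453.3 z mm 99.41 gw 0.125 T [0.22 0.76 0.2 ]
  tool F [ 0.78 -4.88 -1.53] n.p mm 453.79 z mm 99.42 gw 0.127 T [0.25 0.78 0.19]
```

```bash
for i in 1 2; do python3 -m crank '[{"x":0,"y":0.05,"z":0,"turn":0},{"x":0,"y":0,"z":0,"turn":0},{"x":0,"y":0,"z":0,"turn":0}]' >/dev/null; python3 f.py; done
```

```text
tool F [-0.15 -6.06 -2.2 ] n.p mm 454.25 z mm 99.44 gw 0.127 T [0.22 0.73 0.21]
  tool F [-0.25 -6.64 -2.75] n.p mm 454.59 z mm 99.43 gw 0.123 T [0.29 0.87 0.22]
```

```bash
python3 -m crank '[{"x":0,"y":0.04,"z":0,"turn":0},{"x":0,"y":0,"z":0,"turn":0},{"x":0,"y":0,"z":0,"turn":0}]' >/dev/null; python3 f.py; python3 -m crank '[{"x":0,"y":0,"z":0,"turn":0}]' >/dev/null; python3 f.py
```

```text
tool F [ 0.24 -6.57 -2.45] n.p mm 454.72 z mm 99.41 gw 0.134 T [0.3  1.04 0.21]
  tool F [-0.76 -7.   -2.76] n.p mm 454.73 z mm 99.43 gw 0.129 T [0.3  1.01 0.19]
```

```bash
for i in 1 2 3 4 5; do python3 -m crank '[{"x":0,"y":-0.01,"z":-0.1,"turn":0},{"x":0,"y":0,"z":0,"turn":0},{"x":0,"y":0,"z":0,"turn":0}]' >/dev/null; python3 f.py; done
```

```text
tool F [ 0.53 -6.53  1.97] n.p mm 454.42 z mm 99.64 gw 0.124 T [0.34 0.78 0.18]
  tool F [ 1.52 -5.57  3.28] n.p mm 453.82 z mm 99.87 gw 0.126 T [0.32 0.72 0.19]
  tool F [ 1.7  -5.72  3.98] n.p mm 453.5 z mm 100.47 gw 0.133 T [0.2  0.73 0.21]
  tool F [-0.05 -4.13  5.76] n.p mm 453.62 z mm 101.67 gw 0.134 T [0.   0.75 0.16]
  tool F [-0.39 -5.33  5.93] n.p mm 454.52 z mm 104.01 gw 0.13 T [-0.08  0.85  0.14]
```

```bash
for i in 1 2 3; do python3 -m crank '[{"x":0,"y":0,"z":-0.15,"turn":0},{"x":0,"y":0,"z":-0.15,"turn":0},{"x":0,"y":0,"z":0,"turn":0},{"x":0,"y":0,"z":0,"turn":0}]' >/dev/null; python3 f.py; done
```

```text
tool F [-1.18 -5.37  4.44] n.p mm 454.71 z mm 107.46 gw 0.129 T [0.04 0.85 0.18]
  tool F [-0.97 -6.08  4.89] n.p mm 454.72 z mm 110.54 gw 0.133 T [0.02 0.86 0.1 ]
  tool F [-0.52 -5.16  3.85] n.p mm 454.72 z mm 113.58 gw 0.129 T [0.06 0.9  0.16]
```

```bash
for i in 1 2 3 4 5 6; do python3 -m crank '[{"x":0,"y":0,"z":-0.2,"turn":0},{"x":0,"y":0,"z":-0.2,"turn":0},{"x":0,"y":0,"z":0,"turn":0},{"x":0,"y":0,"z":0,"turn":0}]' >/dev/null; python3 f.py; done
```

```text
tool F [-0.22 -4.9   4.2 ] n.p mm 454.74 z mm 117.69 gw 0.13 T [0.09 1.01 0.23]
  tool F [-0.86 -5.91  4.02] n.p mm 454.77 z mm 121.73 gw 0.13 T [0.05 0.97 0.23]
  tool F [-0.1  -0.26  2.76] n.p mm 456.95 z mm 127.29 gw 0.129 T [-0.06  0.04  0.06]
  tool F [-0.41  0.84  2.03] n.p mm 455.05 z mm 129.61 gw 0.129 T [-0.05  0.01 -0.02]
  tool F [-0.77 -0.11  2.08] n.p mm 454.84 z mm 133.43 gw 0.13 T [-0.04  0.08 -0.  ]
  tool F [ 0.08 -0.13  2.98] n.p mm 454.83 z mm 137.45 gw 0.13 T [-0.12  0.07 -0.01]
```

```bash
python3 -m crank '[{"x":0,"y":-0.3,"z":-0.2,"turn":0},{"x":0,"y":-0.5,"z":0,"turn":0},{"x":0,"y":-0.5,"z":0,"turn":0},{"x":0,"y":-0.5,"z":0,"turn":0},{"x":0,"y":-0.5,"z":0,"turn":0}]' >/dev/null; python3 f.py
for i in 1 2; do python3 -m crank '[{"x":0,"y":-0.6,"z":0,"turn":0},{"x":0,"y":-0.6,"z":0,"turn":0},{"x":0,"y":-0.6,"z":0,"turn":0},{"x":0,"y":-0.6,"z":0,"turn":0},{"x":0,"y":-0.6,"z":0,"turn":0}]' >/dev/null; python3 f.py; done
python3 go.py
```

```text
tool F [0.16 0.15 2.62] n.p mm 431.17 z mm 139.25 gw 0.128 T [-0.08 -0.02  0.03]
  tool F [ 0.7  -0.13  2.35] n.p mm 401.26 z mm 139.35 gw 0.128 T [-0.07  0.02 -0.04]
  tool F [-0.32 -0.56  1.36] n.p mm 371.31 z mm 139.34 gw 0.128 T [-0.07 -0.02 -0.01]
t 20.05 pos [0.4369 0.1582 0.1393] ang tool y -17.08 F [-0.6 -0.1 -1.4]
```

```bash
python3 -m crank '[{"x":0,"y":0,"z":-1.5,"turn":0},{"x":0,"y":0,"z":-2,"turn":0},{"x":0,"y":0,"z":-1.5,"turn":0},{"x":0,"y":0,"z":0,"turn":-0.05},{"x":0,"y":0,"z":0,"turn":-0.05}]' >/dev/null; python3 -m crank '[{"x":0,"y":0,"z":0,"turn":0},{"x":0,"y":0,"z":0,"turn":0}]' >/dev/null; python3 f.py; python3 go.py .5243 -.1929 .19
python3 - <<'E'
from meas import *
p,d=grab('side');m=ymask(p);m[:, :150]=0;n,l,st,_=cv2.connectedComponentsWithStats(m.astype(np.uint8))
for s in st[1:]:
    if s[4]>150: print(s); x,y,w,h,_=s; plane_link((x,x+w,y,y+h))
E
```

```text
tool F [ 0.23 -0.72  2.86] n.p mm 372.07 z mm 189.99 gw 0.129 T [-0.05  0.02 -0.02]
t 20.75 pos [0.4376 0.158  0.19  ] ang tool y -11.41 F [-0.7  0.4 -2.9]
shift cm [-32.69  15.44   0.  ]
[ 261  204   46   56 1086]
face 729 [0.4428 0.2079 0.1655] n [ 0.98  -0.2    0.001] yaw y-axis 78.5 len 0.129 mid [0.4409 0.1987 0.1655] z [0.12  0.218]
[309 227  27  44 528]
face 345 [0.4417 0.0284 0.0368] n [ 0.415  0.91  -0.005] yaw y-axis 155.5 len 0.099 mid [0.4436 0.0275 0.0368] z [-0.002  0.076]
```

```bash
python3 -m crank '[{"x":-3.6,"y":1.7,"z":0,"turn":0},{"x":-3.6,"y":1.7,"z":0,"turn":0},{"x":-3.6,"y":1.7,"z":0,"turn":0},{"x":-3.6,"y":1.7,"z":0,"turn":0},{"x":-3.6,"y":1.7,"z":0,"turn":0}]' >/dev/null
python3 -m crank '[{"x":-3.6,"y":1.7,"z":0,"turn":0},{"x":-3.6,"y":1.7,"z":0,"turn":0},{"x":-3.6,"y":1.7,"z":0,"turn":0},{"x":-2.0,"y":0.9,"z":0,"turn":0},{"x":-2.1,"y":0.9,"z":0,"turn":0}]' >/dev/null
python3 -m crank '[{"x":0,"y":0,"z":1.5,"turn":0},{"x":0,"y":0,"z":1.5,"turn":0},{"x":0,"y":0,"z":1.0,"turn":0},{"x":0,"y":0,"z":0,"turn":0},{"x":0,"y":0,"z":0,"turn":0}]' >/dev/null
python3 go.py .5243 -.1929 .15
python3 - <<'E'
from meas import *
p,d=grab('side');grab('top');m=ymask(p);m[:, :150]=0;n,l,st,_=cv2.connectedComponentsWithStats(m.astype(np.uint8))
for s in st[1:]:
    if s[4]>150: print(s); x,y,w,h,_=s; plane_link((x,x+w,y,y+h))
a=p[150:260,270:400,::-1];cv2.imwrite('pics/r1.png',cv2.resize(a,None,fx=5,fy=5,interpolation=cv2.INTER_CUBIC))
# rack from side image taken at start of run is gone; use current: top faces z .045
Q=pts('side',d);hs=cv2.cvtColor(p,cv2.COLOR_RGB2HSV).astype(int)
w=(abs(Q[...,2]-.045)<.005)&(Q[...,0]>.46)&(Q[...,0]<.60)&(Q[...,1]<-.08)&(Q[...,1]>-.23)&~ymask(p)
q=Q[w][:,:2];a=np.radians(78.7);t=np.array([np.cos(a),np.sin(a)]);nn=np.array([t[1],-t[0]]);s=(q-[.5317,-.1556])@nn*1000;l=(q-[.5317,-.1556])@t*1000
print(len(q),np.histogram(s,bins=np.arange(-44,45,4)),np.percentile(l,[2,98]))
E
```

```text
t 22.3 pos [ 0.5233 -0.1939  0.1487] ang tool y -11.29 F [-0.5 -0.4 -1.5]
shift cm [ 0.12  0.08 -0.13]
[312 165  34  44 646]
face 401 [ 0.5296 -0.1417  0.122 ] n [ 0.98  -0.199  0.007] yaw y-axis 78.5 len 0.131 mid [ 0.5274 -0.1526  0.122 ] z [0.078 0.177]
[309 227  27  44 529]
face 353 [0.4406 0.0289 0.0387] n [ 0.409  0.912 -0.002] yaw y-axis 155.8 len 0.099 mid [0.4439 0.0274 0.0387] z [-0.002  0.077]
314 (array([ 0,  0,  4, 33, 33, 21, 25, 25, 12,  5,  0,  0,  5, 19, 35, 22, 24,
       23, 22,  6,  0,  0]), array([-44, -40, -36, -32, -28, -24, -20, -16, -12,  -8,  -4,   0,   4,
         8,  12,  16,  20,  24,  28,  32,  36,  40,  44])) [-47.0443859   56.09820428]
```

View pics/r1.png

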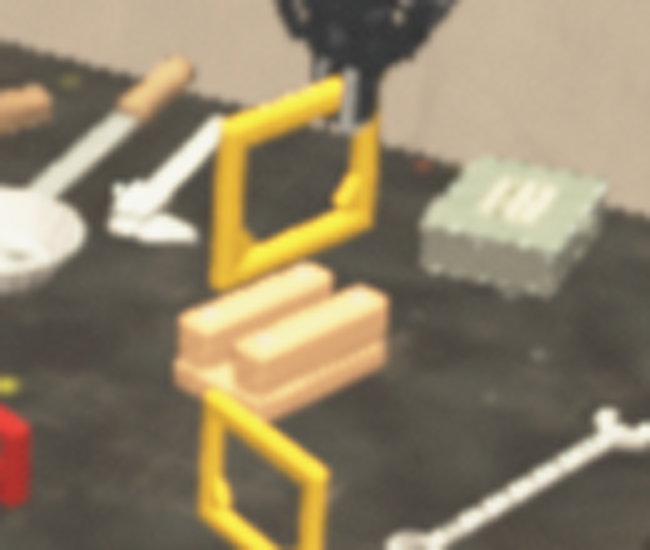

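The link (bottom edge from (215,285) to (375,220)) is upright, parallel to the slot, and centred over it to about 1 mm. Lowering with force checks.

```bash
python3 -m crank '[{"x":0,"y":0,"z":1.0,"turn":0},{"x":0,"y":0,"z":1.0,"turn":0},{"x":0,"y":0,"z":0.4,"turn":0},{"x":0,"y":0,"z":0,"turn":0},{"x":0,"y":0,"z":0,"turn":0}]' >/dev/null; python3 f.py
for i in 1 2 3; do python3 -m crank '[{"x":0,"y":0,"z":0.2,"turn":0},{"x":0,"y":0,"z":0.2,"turn":0},{"x":0,"y":0,"z":0,"turn":0}]' >/dev/null; python3 f.py; done
```

```text
tool F [0.32 0.71 1.73] n.p mm 557.57 z mm 125.06 gw 0.13 T [-0.1  -0.03 -0.  ]
  tool F [0.24 1.02 2.14] n.p mm 557.55 z mm 121.13 gw 0.132 T [-0.04 -0.01  0.  ]
  tool F [0.81 0.02 1.64] n.p mm 557.37 z mm 116.85 gw 0.129 T [-0.09  0.03 -0.02]
  tool F [0.23 0.19 2.2 ] n.p mm 557.37 z mm 112.84 gw 0.13 T [-0.04 -0.01  0.04]
```

```bash
for i in 1 2 3 4; do python3 -m crank '[{"x":0,"y":0,"z":0.3,"turn":0},{"x":0,"y":0,"z":0.3,"turn":0},{"x":0,"y":0,"z":0,"turn":0},{"x":0,"y":0,"z":0,"turn":0}]' >/dev/null; python3 f.py; done
for i in 1 2 ; do python3 -m crank '[{"x":0,"y":0,"z":0.1,"turn":0},{"x":0,"y":0,"z":0,"turn":0},{"x":0,"y":0,"z":0,"turn":0}]' >/dev/null; python3 f.py; done
```

```text
tool F [-0.35  0.67  2.97] n.p mm 557.54 z mm 107.09 gw 0.127 T [-0.12  0.01  0.02]
  tool F [-0.78  0.12  2.02] n.p mm 557.51 z mm 101.07 gw 0.13 T [ 0.01  0.01 -0.06]
  tool F [ 0.59 -0.51  2.33] n.p mm 557.5 z mm 95.07 gw 0.13 T [-0.09 -0.01 -0.02]
  tool F [-0.02 -0.27  1.73] n.p mm 557.51 z mm 89.09 gw 0.129 T [-0.13  0.03  0.04]
  tool F [0.33 0.81 1.86] n.p mm 557.68 z mm 88.36 gw 0.13 T [-0.08  0.02  0.03]
  tool F [-0.1   0.05  0.75] n.p mm 557.62 z mm 87.25 gw 0.128 T [-0.07  0.05 -0.04]
```

```bash
for i in 1 2 3; do python3 -m crank '[{"x":0,"y":0,"z":0.05,"turn":0},{"x":0,"y":0,"z":0,"turn":0},{"x":0,"y":0,"z":0,"turn":0}]' >/dev/null; python3 f.py; done
```

```text
tool F [ 0.06 -0.62  1.47] n.p mm 557.71 z mm 86.86 gw 0.13 T [-0.09 -0.   -0.03]
  tool F [-0.32 -0.34 -0.98] n.p mm 557.87 z mm 86.66 gw 0.134 T [-0.1   0.14 -0.03]
  tool F [-1.4  -2.11 -4.86] n.p mm 558.08 z mm 86.6 gw 0.127 T [0.   0.44 0.  ]
```

The link is on the floor at the expected height (z 86.6 mm against 86.5 predicted). Releasing and backing off.

```bash
python3 -m crank '[{"x":0,"y":0,"z":-0.05,"turn":0},{"x":0,"y":0,"z":0,"turn":0},{"x":0,"y":0,"z":0,"turn":0},{"x":0,"y":0,"z":0,"turn":0},{"x":0,"y":0,"z":0,"turn":0}]' 60 >/dev/null; python3 f.py
python3 -m crank '[{"x":0,"y":0,"z":-1,"turn":0},{"x":0,"y":0,"z":-2,"turn":0},{"x":0,"y":0,"z":-3,"turn":0},{"x":0,"y":0,"z":-3,"turn":0},{"x":0,"y":0,"z":-3,"turn":0}]' >/dev/null;python3 -m crank '[{"x":0,"y":0,"z":0,"turn":0},{"x":0,"y":0,"z":0,"turn":0},{"x":0,"y":0,"z":0,"turn":0}]'
python3 - <<'E'
from meas import *
p,d=grab('side');m=ymask(p);m[:, :150]=0;n,l,st,_=cv2.connectedComponentsWithStats(m.astype(np.uint8))
for s in st[1:]:
    if s[4]>150: print(s); x,y,w,h,_=s; plane_link((x,x+w,y,y+h))
a=p[150:270,270:400,::-1];cv2.imwrite('pics/r2.png',cv2.resize(a,None,fx=4,fy=4,interpolation=cv2.INTER_CUBIC))
E
```

```text
tool F [-0.23  0.03 -0.59] n.p mm 557.52 z mm 86.06 gw 0.602 T [-0.   -0.02  0.02]
time: 28.2
tool_pos: [0.5229, -0.1945, 0.2051]
tool_rot: [-0.001, 0.774, 0.634, -0.0]
contact_force: [-0.3, 0.4, -0.4]
gripper_width: 0.599
grasp_force: 0.0
[ 309  182   37   89 1059]
face 333 [0.4404 0.0293 0.0385] n [ 0.409  0.912 -0.001] yaw y-axis 155.9 len 0.1 mid [0.4439 0.0278 0.0385] z [-0.002  0.077]
```

View pics/r2.png

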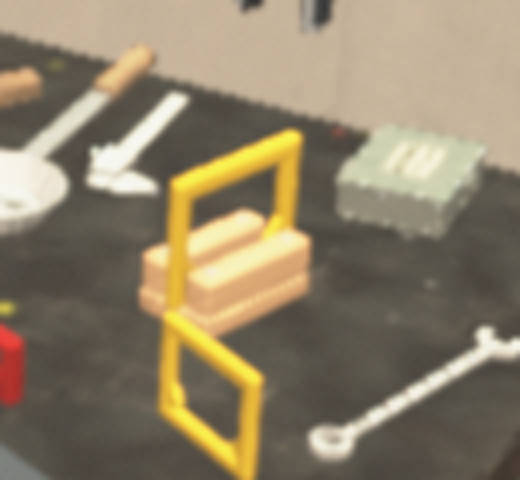

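The link stands upright in the slot, with its top bar running from (175,185) to (300,135), and the gripper is well clear above it.

```bash
python3 -c "
from plant import manip
print(manip.job_done())"
```

```text
the job is handed in; nothing more can be done
None
```

The link is off the hook and stands upright in the rack slot, fully down and about 2 mm from central along it by my last measurement before lowering; I pressed the keeper with no more than about 7 N at my readings, kept clear of the bin and dish, and handed the job in at about 28 s without being told the verdict.

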